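# Open the child-safe dishwasher-tablet tub

## Robot

A 6-joint arm with a two-finger parallel gripper is mounted at the origin on a cart in front of the work surface, level with it; the furniture and walls round the work are solid. World frame = base frame: x ahead of the robot, y to its left, z up, the work surface at z = 0. Lengths are in mm, angles in rad, forces in N, time in s.
With the tool pointing down it reaches from about 350 to 725 mm from the base axis. Payload 6 kg.
Tool frame: the origin (TCP) lies on the front face of the gripper's body, between the roots of the fingers; the fingertips stand 73 mm ahead of it and the grasp point (between the pads) lies 54 mm ahead of it; z points along the fingers, y is the line along which they close (so a half turn about z gives the same grasp; the last joint's range is limited). The gripper opens to 85 mm and grips with 20 to 120 N. Pads are 22 mm wide; open, the fingers measure 114 mm over their backs; the gripper's body (76 mm by 85 mm) begins 54 mm behind the grasp point. The pads swing forward as they close: fully open they stand 13 mm farther back than shut.
Start: joints at [-0.839, 0.04, 0.085, 0, -1.615, -0.334], TCP at [232.446, -553.128, 303.861] pointing down, gripper open.
Joint ranges: [-2.56, 2.56], [-1.29, 2.01], [-1.08, 1.49], [-3.29, 1.98], [-2.81, -0.18], [-2.99, 2.99]. Speed limits (rad/s): [2.57, 2.57, 3.01, 3.14, 3.14, 3.14].

## Interface

Orientations are given as a unit quaternion [x, y, z, w].
In Python, from bench import get_obs, grab_frame, camera_info, hand_in, find_in, masks_of, mark_of gives the robot as it stands.
- The arm moves only by the shell command python3 -m creep 'ROWS' [FORCE]. ROWS is JSON, one flat list of numbers, 7 for each row, row after row: the shift along the tool's x, y, z in cm, then the turn, a rotation vector about the tool's x, y, z in rad, then the closure, from 0 (fully open) to 1 (shut). A call has exactly 5 rows; each row shifts and turns the commanded pose from where the row before left it, along the tool's axes as they then stand; what a row does not reach is not made up. A row lasts 1/12 s, in which the tool goes at most 41.7 mm and 7.16 degrees, less where a joint would pass 70% of its speed; a pose out of reach is approached as far as the arm can. A call with a gripper value outside its range is refused whole. The fingers move at their own pace and stop on an object; FORCE is the grip in N (left out, the last holds). Time passes only in rows, so rows that do not move let the fingers close, or fill a call up. It gives the time, the measured TCP pose, the force, the opening and the grip force at its end, in the units of the state.
- get_obs(): the state, without advancing time (a new reading comes with each control period).
- grab_frame(name): name is "side" or "top"; returns the picture (480x640x3 uint8, red, green, blue); there is no depth.
- camera_info(name): a dict with "fx", "fy", "cx", "cy" (pixels), "dist" ([k1, k2, p1, p2, k3] as OpenCV has them; the pictures are not rectified), "position" and "orientation" of the camera in the world. Camera axes: x right, y down, z forward; pixel columns grow to the right and rows downward; lengths in mm; the calibration is good to about 2 mm. A picture is of the moment at which its call begins. camera_info takes no time and is no camera call.
- hand_in(): hands the job in; it is judged then, once.
Trained networks look in the newest picture that a camera, given by its name, has taken for a name from the list of things; names that differ only in an ending like _2 or _b are one class to them, and where a whole thing is asked for, a point or a joint stands for the part that bears it (a point fixed in the world has none). Each returns a list of dicts, best first, with "score" (0 to 1); they miss things now and then, are a little off and sometimes report something else, mostly with a low value. They report only what shows in the picture. A call takes as long as a camera call.
- find_in(thing, camera): "location" ([x, y, z] in mm, in world coordinates, good to about 4 mm: the middle of the surface that is visible of it).
- masks_of(thing, camera): "region" (480x640 bool, what is visible of it).
- mark_of(thing, camera): "location" ([x, y, z] in mm, in world coordinates, good to about 4 mm: a listed point, or the origin of a listed thing).
The state is a dict: "time_s": time; "q": joint angles; "joint_velocities": joint speeds; "tau": joint torques, N m; "position": TCP position; "tool_rot": TCP orientation; "ft_force": force on the tool from outside, world axes, zero at the start; "wrist_torque": the same for the moment, N m; "finger_gap": finger opening in mm; "grip_force": force on a finger pad.
Only numpy, scipy, OpenCV 4.12 (cv2) and the standard library are available. Lean on these libraries where they do the work, as an engineer would, in place of code of your own. Each camera call takes 0.05 s, during which the arm holds its last target. There are 200 camera calls.

## Task

Open the dishwasher-tablet tub: push the ribbed lock slide on top of its cap all the way to its far, upper end, then squeeze the two side tabs in together and, while holding them in, turn the cap anticlockwise and lift it off. Set the cap down, do not drop it, the right way up on the worktop beside the tub; leave the tub standing where it is and do not disturb the other things.

Things in the scene. Friction and masses are not known exactly. Their poses are not given: they have to be found in the camera images.
- tub: White plastic tub of dishwasher tablets, full (2 to 3 kg, loose on the worktop), 108 deep (x) x 116 wide (y) x 109 mm high; its front shoulder slopes 30 deg down to the front (-x) and carries the neck and cap. Origin on the underside (tub spans x -58 to +50 mm); z up.
- tub_neck (a point): Neck frame, on the sloping shoulder, 18 mm before and 87 mm above the tub's origin: z along the neck's axis, outward (30 deg off vertical, leaning to the front), y = tub's y. Open tube, 38 mm across, to z 24 mm, with bayonet lugs to 47 mm across. Two pairs of ears stand on the shoulder at y +-29.5 to +-36.5, x +-7 to +-13, up to z 7 mm.
- cap: Loose grey cap, 0.22 kg, 56 mm round, 35 high, 66 over its squeeze tabs. Origin: centre of its rim; z: axis, out through the top; shut, its frame equals tub_neck. Tabs in, it turns freely anticlockwise (seen from outside; clockwise is barred); turned 50 to 120 deg (75 is good) it lifts off along the axis. Keep fingertips above its z 8 mm, clear of the tub's ears.
- slide_top (a point): Middle of the lock slide's ribbed top face, 36 mm above the cap's rim plane, 1 mm proud of the cap's top. The slide is a flat plate without a grip, 26 (x) by 26.5 mm (y), in a groove along the cap's x; locked, its middle is at cap x = -6.5 mm (low end, toward the tub's front), free, at +6.5 mm.
- lock_slide (a joint): Travel of the lock slide along the cap's +x (up the slope, away from the tub's front): 0 locked, 0.013 m at its far end; below 0.010 its tongue blocks both tabs. 1.5 N of friction holds it where it is left; press on it along the cap's axis with 6 to 15 N and drag.
- tab_left (a joint): How far the tab at the cap's +y is pressed in: 0 to 0.006 m (stop); its spring takes 5 N to start, 11 N at the stop. Flat pad at y 33 mm, 24 wide (x), z 9 to 34 mm. A foot below it (z 0 to 12, to y 34.2) stands between two ears of the tub and bars turning until the tab is in 5 mm or more; past 40 deg of turn it may spring out.
- tab_right (a joint): The same for the tab at the cap's -y side.
- tea_box: Upright dark tea box, 76x133x119 mm (133 along its y), origin under its middle. Leave alone.
- honey_jar: Honey jar, 71 mm round, 110 mm high, origin under its middle. Leave alone.
- espresso_cup: Striped espresso cup, 60x84x49 mm with its handle at its -y, origin on the underside. Leave alone.

How it is judged:
By the outcome, as a careful person would: the job done as asked, in the order asked, and still so for the second after the job is handed in, with the robot touching nothing.
It also fails if it takes over 48 s, if anything falls off the work surface, if the arm or the gripper's body presses on something with over 40 N, if the wrist force passes 120 N, or if a joint passes its speed limit or range.

## Working session

There is one attempt and no reset: what is moved stays moved. The work goes in short steps, Python scripts to look and compute and a shell command to move; the robot and the scene stay as the last step left them, time stands still between calls to the robot, and variables do not carry over. Pictures are saved under pics/ and viewed, at most 10 in all, crops included, and the job is handed in when it is done.

```bash
mkdir -p pics; ls; cat > h.py <<'E'
import numpy as np, cv2
from scipy.spatial.transform import Rotation as R
from bench import *
def save(c,n):
    im=grab_frame(c); cv2.imwrite(f'pics/{n}.png',im[:,:,::-1]); return im
E
python3 - <<'E'
from h import *
o=get_obs()
print({k:np.round(v,3).tolist() for k,v in o.items()})
for c in ('side','top'):
    save(c,c+'0'); i=camera_info(c); print(c,i)
    for t in ('tub','tub_neck','cap','slide_top','tea_box','honey_jar','espresso_cup'):
        m=mark_of(t,c); print(t,[(np.round(a['location']).tolist(),round(a['score'],2)) for a in m[:2]])
E
```

```text
pics
{'time_s': 0.0, 'q': [-0.839, 0.041, 0.084, -0.0, -1.615, -0.334], 'joint_velocities': [0.001, -0.001, 0.0, -0.001, 0.0, -0.001], 'tau': [-0.001, -36.821, 34.741, 6.932, -0.005, 0.0], 'position': [232.435, -552.922, 302.874], 'tool_rot': [-0.198, 0.98, 0.001, -0.0], 'ft_force': [1.207, 1.171, -0.044], 'wrist_torque': [-0.026, -0.032, 0.006], 'grip_force': 0.0, 'finger_gap': 85.535}
side {'fx': 562.8977974641581, 'fy': 562.8977974641581, 'cx': 322.2392438662781, 'cy': 238.61669473719346, 'dist': array([-0.165667,  0.      ,  0.      ,  0.      ,  0.      ]), 'position': array([ 518.52112278, 1151.76119538,  579.99886736]), 'orientation': array([ 0.00300807,  0.84520929, -0.53436803, -0.00793818])}
tub [([524.0, 68.0, 3.0], 0.57)]
tub_neck [([503.0, 66.0, 90.0], 0.59)]
cap [([507.0, 66.0, 83.0], 0.88), ([481.0, 68.0, 113.0], 0.41)]
slide_top []
tea_box [([560.0, 430.0, 4.0], 0.59)]
honey_jar [([456.0, 423.0, 5.0], 0.82)]
espresso_cup [([568.0, -66.0, -0.0], 0.57)]
top {'fx': 490.99065380771657, 'fy': 490.99065380771657, 'cx': 319.4024620994879, 'cy': 238.34403551550136, 'dist': array([-0.09407121,  0.        ,  0.        ,  0.        ,  0.        ]), 'position': array([303.22384671, 181.11186004, 984.8143678 ]), 'orientation': array([-0.68388507,  0.72089898, -0.08113393,  0.077609  ])}
tub [([522.0, 59.0, 2.0], 0.68)]
tub_neck [([503.0, 66.0, 87.0], 0.8)]
cap [([503.0, 69.0, 85.0], 0.59)]
slide_top [([479.0, 66.0, 114.0], 0.55)]
tea_box [([556.0, 433.0, -2.0], 0.56)]
honey_jar [([559.0, 432.0, 2.0], 0.61), ([452.0, 417.0, -0.0], 0.58)]
espresso_cup [([567.0, -71.0, -1.0], 0.83)]
```

View pics/side0.png

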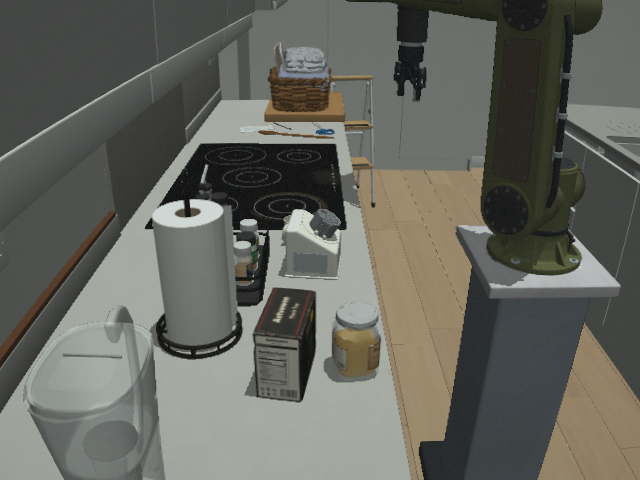

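View pics/top0.png

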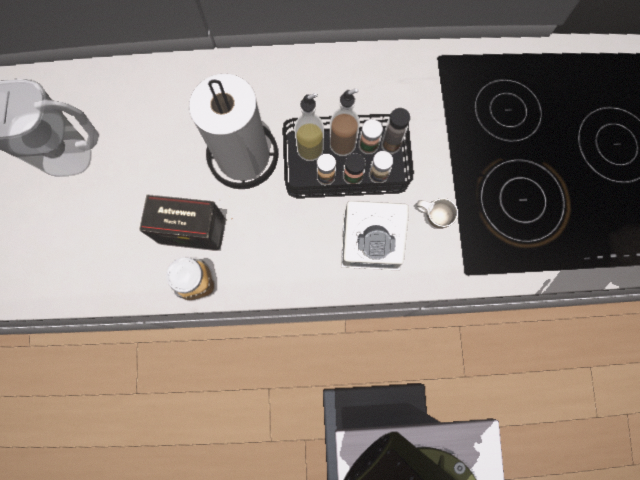

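The side view shows the tub at about (312,245), with its sloped cap at (326,222) facing the robot. In the top view the tub is at (375,235), the cap at (377,242) and the cup at (440,212). The jar (190,278) and tea box (185,222) stand well to the left. Next I'll fit the tub's pose, including yaw, to the masks.

```bash
cat >> h.py <<'E'
def proj(P,c):
    i=camera_info(c); Rc=R.from_quat(i['orientation']).as_matrix()
    K=np.array([[i['fx'],0,i['cx']],[0,i['fy'],i['cy']],[0,0,1]])
    rv=cv2.Rodrigues(Rc.T)[0]; t=-Rc.T@np.array(i['position'])
    return cv2.projectPoints(np.float64(P),rv,t,K,np.float64(i['dist']))[0][:,0]
pr=np.array([[-58,0],[50,0],[50,109],[20,109],[-58,64]])
TUB=np.array([[x,y,z] for x,z in pr for y in(-58,58)],float)
RN=R.from_euler('y',-30,degrees=True)
th=np.linspace(0,2*np.pi,24,endpoint=False)
CAP=np.array([[28*np.cos(a),28*np.sin(a),z] for a in th for z in(2,35)]+[[x,y,z] for x in(-12,12) for y in(-33,33) for z in(9,34)])
CAPT=RN.apply(CAP)+[-18,0,87]
def tubw(p,P): return R.from_euler('z',p[2]).apply(P)+[p[0],p[1],0]
def pose(px,py,yaw,capxyz):
    "TCP-independent: world point and tool R (tool y=tub y, tool z=-neck z) of a point in cap frame"
    Rn=R.from_euler('z',yaw)*RN
    p=R.from_euler('z',yaw).apply([-18,0,87])+[px,py,0]+Rn.apply(capxyz)
    return p,Rn*R.from_euler('y',180,degrees=True)
def row(o,p,Rt,n):
    "constant body twist row (cm, rad) from obs pose to TCP p,Rt in n rows"
    from scipy.linalg import logm,expm
    def T(r,t):
        M=np.eye(4);M[:3,:3]=r.as_matrix();M[:3,3]=t;return M
    D=np.linalg.inv(T(R.from_quat(o['tool_rot']),o['position']))@T(Rt,p)
    E=expm(np.real(logm(D))/n)
    return np.round(np.r_[E[:3,3]/10,R.from_matrix(E[:3,:3]).as_rotvec()],4).tolist()
E
cat > fit.py <<'E'
from h import *
from scipy.optimize import minimize
ms={}
for c in('side','top'):
    im=grab_frame(c); m=masks_of('tub',c)[0]['region'].copy(); k=masks_of('cap',c)
    print(c,m.sum(),[(a['score'],a['region'].sum()) for a in k])
    if k: m|=k[0]['region']
    ms[c]=m
    v=im.copy(); v[m]=v[m]//2+np.array([0,120,0],np.uint8); cv2.imwrite(f'pics/m_{c}.png',v[:,:,::-1])
S=4
def cost(p,per=False):
    s=[]
    for c,m in ms.items():
        ys,xs=np.nonzero(m); x0,x1,y0,y1=xs.min()-15,xs.max()+15,ys.min()-15,ys.max()+15
        M=cv2.resize(m[y0:y1,x0:x1].astype(np.uint8),None,fx=S,fy=S,interpolation=cv2.INTER_NEAREST)
        A=np.zeros_like(M)
        for P in(TUB,CAPT):
            q=(proj(tubw(p,P),c)+.5-[x0,y0])*S
            cv2.fillConvexPoly(A,cv2.convexHull(np.round(q).astype(np.int32)),1)
        s.append((A!=M).sum()/(A|M).sum())
    return s if per else sum(s)
best=min((minimize(cost,[522,64,y],method='Nelder-Mead',options=dict(initial_simplex=[[522,64,y],[532,64,y],[522,74,y],[522,64,y+.15]],xatol=.05,fatol=1e-5)) for y in(-.15,0,.15)),key=lambda r:r.fun)
print(best.x,cost(best.x,True))
for c in('side','top'):
    im=cv2.imread(f'pics/{c}0.png')
    u=proj(tubw(best.x,TUB),c).mean(0).astype(int)
    k=im[u[1]-60:u[1]+60,u[0]-60:u[0]+60]; k=cv2.resize(k,None,fx=5,fy=5,interpolation=cv2.INTER_CUBIC)
    for P in(TUB,CAPT):
        h=cv2.convexHull(np.round((proj(tubw(best.x,P),c)+.5-u+60)*5).astype(np.int32)); cv2.polylines(k,[h],True,(0,0,255),1)
    cv2.imwrite(f'pics/z_{c}.png',k)
E
python3 fit.py
```

```text
side 2934 [(0.92, np.int64(575)), (0.72, np.int64(58)), (0.46, np.int64(2828))]
top 3167 [(0.66, np.int64(940))]
[ 5.18646840e+02  6.63482457e+01 -1.03246211e-01] [np.float64(0.0538441976773756), np.float64(0.045294995173604004)]
```

```bash
python3 -c "
import cv2,numpy as np
a=cv2.imread('pics/z_side.png');b=cv2.imread('pics/z_top.png')
cv2.imwrite('pics/z.png',cv2.resize(np.hstack([a,b]),(800,400)))"
```

```text
(no output)
```

View pics/z.png

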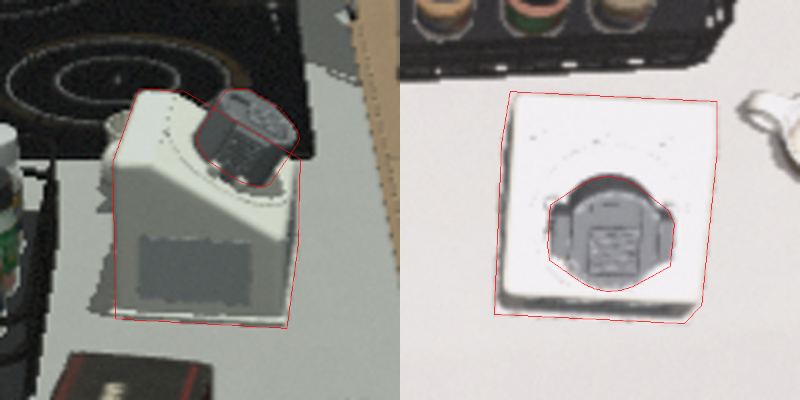

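The model outline matches both views: the cap in the top crop spans x 548–673 and the slide's ribs are centred near 614, on the cap axis. Next I'll plan the approach.

```bash
cat > plan.py <<'E'
from h import *
import sys
P=(518.6,66.3,-0.103)
cx,cy,cz=map(float,sys.argv[1:4]); n=int(sys.argv[4]); tz=float(sys.argv[5]) if len(sys.argv)>5 else 0
o=get_obs(); p,Rt=pose(*P,[cx,cy,cz]); Rt=Rt*R.from_euler('z',tz,degrees=True)
r=row(o,p,Rt,n); print('target',p.round(1),'row',r)
t=np.array(o['position']);A=R.from_quat(o['tool_rot'])
w=[]
for k in range(n):
    t=t+A.apply(np.array(r[:3])*10); A=A*R.from_rotvec(r[3:]); w.append(t)
w=np.array(w); print('end',w[-1].round(1),'minrad',np.hypot(w[:,0],w[:,1]).min().round(),'minz',w[:,2].min().round(), 'q',np.round(o['q'],2),'F',np.round(o['ft_force'],1))
Rn=Rt*R.from_euler('z',-tz,degrees=True)*R.from_euler('y',180,degrees=True)
p0,_=pose(*P,[0,0,0]); print('TCP now in cap frame',Rn.inv().apply(np.array(o['position'])-p0).round(1),'Fcap',Rn.inv().apply(o['ft_force']).round(1),'gap',o['finger_gap'],o['grip_force'],'t',o['time_s'])
E
python3 plan.py -7 0 160 20
```

```text
target [415.1  77.  222.1] row [-1.3046, 3.0122, 0.6893, 0.0066, -0.0256, 0.0245]
end [415.4  76.9 221.8] minrad 339.0 minz 222.0 q [-0.84  0.04  0.08  0.   -1.62 -0.33] F [ 0.3 -0.4  0.5]
TCP now in cap frame [ -67.3 -645.6  289.3] Fcap [ 0.5 -0.3  0.3] gap 85.74038977687268 0.0 t 1.1
```

```bash
python3 -m creep '[-1.305,3.012,0.689,0.0066,-0.0256,0.0245,1, -1.305,3.012,0.689,0.0066,-0.0256,0.0245,1, -1.305,3.012,0.689,0.0066,-0.0256,0.0245,1, -1.305,3.012,0.689,0.0066,-0.0256,0.0245,1, -1.305,3.012,0.689,0.0066,-0.0256,0.0245,1]' 40
python3 -m creep '[-1.305,3.012,0.689,0.0066,-0.0256,0.0245,1, -1.305,3.012,0.689,0.0066,-0.0256,0.0245,1, -1.305,3.012,0.689,0.0066,-0.0256,0.0245,1, -1.305,3.012,0.689,0.0066,-0.0256,0.0245,1, -1.305,3.012,0.689,0.0066,-0.0256,0.0245,1]'
python3 plan.py -7 0 160 10
```

```text
time_s: 1.52
position: [243.8, -388.0, 270.7]
tool_rot: [-0.136, 0.988, -0.003, 0.067]
ft_force: [-0.2, 0.7, 0.7]
finger_gap: 25.3
grip_force: 0.0
time_s: 1.93
position: [279.2, -226.7, 244.6]
tool_rot: [-0.073, 0.988, -0.007, 0.133]
ft_force: [0.7, 1.1, 0.6]
finger_gap: -0.1
grip_force: 0.0
target [415.1  77.  222.1] row [-1.2991, 3.006, 0.6888, 0.0064, -0.0254, 0.0241]
end [415.1  77.  222.1] minrad 338.0 minz 222.0 q [-0.14 -0.87 -0.68 -0.04 -1.5  -1.28] F [0.7 1.1 0.6]
TCP now in cap frame [ -85.7 -316.1  231.5] Fcap [0.8 1.2 0.2] gap -0.05308207566892511 0.0 t 1.9333
```

Tracking well. I'll continue.

```bash
python3 -m creep '[-1.3,3.006,0.689,0.0064,-0.0254,0.0241,1, -1.3,3.006,0.689,0.0064,-0.0254,0.0241,1, -1.3,3.006,0.689,0.0064,-0.0254,0.0241,1, -1.3,3.006,0.689,0.0064,-0.0254,0.0241,1, -1.3,3.006,0.689,0.0064,-0.0254,0.0241,1]'
python3 -m creep '[-1.3,3.006,0.689,0.0064,-0.0254,0.0241,1, -1.3,3.006,0.689,0.0064,-0.0254,0.0241,1, -1.3,3.006,0.689,0.0064,-0.0254,0.0241,1, -1.3,3.006,0.689,0.0064,-0.0254,0.0241,1, -1.3,3.006,0.689,0.0064,-0.0254,0.0241,1]'
python3 -m creep '[0,0,0,0,0,0,1,0,0,0,0,0,0,1,0,0,0,0,0,0,1,0,0,0,0,0,0,1,0,0,0,0,0,0,1]'
python3 plan.py -8 0 120 5; python3 -c "
from h import *
save('side','s1')
a=cv2.imread('pics/s1.png')[150:330,240:420]; cv2.imwrite('pics/s1c.png',cv2.resize(a,(540,540)))"
```

```text
time_s: 2.35
position: [334.2, -77.7, 228.5]
tool_rot: [-0.016, 0.981, -0.009, 0.194]
ft_force: [1.0, -0.2, -0.5]
finger_gap: -0.2
grip_force: 0.0
time_s: 2.77
position: [410.7, 72.1, 221.8]
tool_rot: [0.044, 0.966, -0.012, 0.255]
ft_force: [0.0, -0.7, 1.3]
finger_gap: -0.3
grip_force: 0.0
time_s: 3.18
position: [410.4, 68.9, 222.1]
tool_rot: [0.046, 0.966, -0.013, 0.254]
ft_force: [0.0, -0.1, 0.2]
finger_gap: -0.4
grip_force: 0.0
target [434.1  75.  186.9] row [-0.0503, 0.1695, 0.8387, 0.0006, -0.0017, 0.0015]
end [434.1  75.  186.9] minrad 421.0 minz 187.0 q [ 0.95 -0.95 -0.97  0.46 -1.3  -2.68] F [ 0.  -0.1  0.2]
TCP now in cap frame [-10.3  -8.6 161.9] Fcap [ 0.2 -0.1  0.2] gap -0.3839739653853045 0.0 t 3.1833
```

View pics/s1c.png

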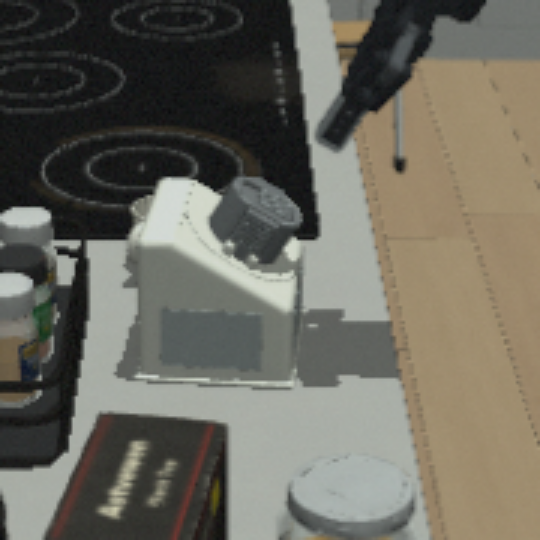

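The fingertip is at crop (328,140), clear of the tub and lined up up-slope of the cap. I'll check the tip length by projection, then descend.

```bash
python3 - <<'E'
from h import *
o=get_obs();A=R.from_quat(o['tool_rot'])
for L in (60,73,86): print(L,((proj([np.array(o['position'])+A.apply([0,0,L])],'side')[0]-[240,150])*3).round())
E
python3 -m creep '[-0.05,0.17,0.839,0.0006,-0.0017,0.0015,1, -0.05,0.17,0.839,0.0006,-0.0017,0.0015,1, -0.05,0.17,0.839,0.0006,-0.0017,0.0015,1, -0.05,0.17,0.839,0.0006,-0.0017,0.0015,1, -0.05,0.17,0.839,0.0006,-0.0017,0.0015,1]'
python3 plan.py -7 0 115 4
```

```text
60 [334. 128.]
73 [324. 143.]
86 [314. 158.]
time_s: 3.65
position: [434.4, 75.3, 186.4]
tool_rot: [0.05, 0.965, -0.014, 0.259]
ft_force: [-1.3, 1.1, -0.6]
finger_gap: 0.4
grip_force: 0.0
target [437.5  74.7 183.1] row [-0.0267, -0.0061, 0.111, -0.0001, 0.0, 0.0001]
end [437.5  74.7 183.1] minrad 442.0 minz 183.0 q [ 0.89 -0.85 -1.    0.47 -1.16 -2.7 ] F [-1.3  1.1 -0.6]
TCP now in cap frame [ -8.1   0.2 119.4] Fcap [-1.6  0.9  0.2] gap 0.4380613217096745 0.0 t 3.65
```

```bash
python3 -m creep '[-0.03,0,0.2,0,0,0,1, -0.03,0,0.2,0,0,0,1, -0.03,0,0.15,0,0,0,1, -0.03,0,0.1,0,0,0,1, 0,0,0,0,0,0,1]'
python3 plan.py -7 0 109 4
python3 -m creep '[0,0,0.05,0,0,0,1, 0,0,0.05,0,0,0,1, 0,0,0.05,0,0,0,1, 0,0,0,0,0,0,1, 0,0,0,0,0,0,1]'
python3 plan.py -7 0 109 4|tail -1
```

```text
time_s: 4.07
position: [438.5, 75.2, 181.4]
tool_rot: [0.049, 0.965, -0.014, 0.258]
ft_force: [-0.4, 0.7, -0.0]
finger_gap: -0.5
grip_force: 0.0
target [440.5  74.4 177.9] row [-0.0005, -0.0162, 0.1028, -0.0002, -0.0001, 0.0004]
end [440.5  74.4 177.9] minrad 445.0 minz 178.0 q [ 0.88 -0.83 -1.    0.47 -1.14 -2.69] F [-0.4  0.7 -0. ]
TCP now in cap frame [ -7.    0.7 113.1] Fcap [-0.4  0.7  0.2] gap -0.4767676996698005 0.0 t 4.0667
time_s: 4.48
position: [439.1, 75.2, 179.8]
tool_rot: [0.049, 0.965, -0.014, 0.258]
ft_force: [-0.0, -0.8, 0.9]
finger_gap: -0.0
grip_force: 0.0
TCP now in cap frame [ -7.3   0.7 111.3] Fcap [ 0.5 -0.8  0.8] gap -0.04349222919811477 0.0 t 4.4833
```

```bash
for i in 1; do python3 -m creep '[0,0,0.05,0,0,0,1, 0,0,0.05,0,0,0,1, 0,0,0.0,0,0,0,1, 0,0,0,0,0,0,1, 0,0,0,0,0,0,1]'; done
python3 plan.py -7 0 109 4|tail -1
python3 -m creep '[0,0,0.05,0,0,0,1, 0,0,0.05,0,0,0,1, 0,0,0.0,0,0,0,1, 0,0,0,0,0,0,1, 0,0,0,0,0,0,1]'
python3 plan.py -7 0 109 4|tail -1
```

```text
time_s: 4.9
position: [439.7, 75.2, 178.9]
tool_rot: [0.049, 0.965, -0.014, 0.258]
ft_force: [-0.5, -0.7, -0.3]
finger_gap: -0.0
grip_force: 0.0
TCP now in cap frame [ -7.3   0.7 110.3] Fcap [-0.5 -0.7 -0.1] gap -0.04457110411372783 0.0 t 4.9
time_s: 5.32
position: [440.2, 75.1, 178.0]
tool_rot: [0.049, 0.965, -0.014, 0.258]
ft_force: [0.1, -1.6, 0.1]
finger_gap: -0.1
grip_force: 0.0
TCP now in cap frame [ -7.3   0.7 109.3] Fcap [ 0.2 -1.6 -0. ] gap -0.06625650513535042 0.0 t 5.3167
```

```bash
python3 -m creep '[0,0,0.05,0,0,0,1, 0,0,0.05,0,0,0,1, 0,0,0.0,0,0,0,1, 0,0,0,0,0,0,1, 0,0,0,0,0,0,1]' >/dev/null
python3 plan.py -7 0 109 4|tail -1
python3 -m creep '[0,0,0.05,0,0,0,1, 0,0,0.0,0,0,0,1, 0,0,0.0,0,0,0,1, 0,0,0,0,0,0,1, 0,0,0,0,0,0,1]'>/dev/null
python3 plan.py -7 0 109 4|tail -1
```

```text
TCP now in cap frame [ -7.3   0.7 108.3] Fcap [ 0.3 -0.3  1.3] gap 0.3066661672621563 0.0 t 5.7333
TCP now in cap frame [ -7.3   0.7 107.8] Fcap [-1.1  0.5 -0.2] gap 0.05398197627757183 0.0 t 6.15
```

```bash
python3 -m creep '[0,0,0.05,0,0,0,1, 0,0,0.0,0,0,0,1, 0,0,0.05,0,0,0,1, 0,0,0,0,0,0,1, 0,0,0,0,0,0,1]' >/dev/null
python3 plan.py -7 0 109 4|tail -1
python3 -m creep '[0,0,0.05,0,0,0,1, 0,0,0.0,0,0,0,1, 0,0,0.0,0,0,0,1, 0,0,0,0,0,0,1, 0,0,0,0,0,0,1]'>/dev/null
python3 plan.py -7 0 109 4|tail -1
```

```text
TCP now in cap frame [ -6.8   0.8 107.3] Fcap [-0.7 -0.6  6.5] gap 0.1530422460133334 2.8789379820227623 t 6.5667
TCP now in cap frame [ -6.3   0.8 107.3] Fcap [-0.4 -2.2  8.6] gap 0.03454530653372311 4.183863118087174 t 6.9833
```

Contact at about 8.6 N. I'll drag up the slope, which is tool -x.

```bash
python3 -m creep '[0,0,0.02,0,0,0,1, -0.1,0,0,0,0,0,1, -0.15,0,0,0,0,0,1, -0.15,0,0,0,0,0,1, 0,0,0,0,0,0,1]' >/dev/null
python3 plan.py -7 0 109 4|tail -1
```

```text
TCP now in cap frame [ -2.    0.8 107.3] Fcap [-0.7 -1.8  8.1] gap -0.09069903884031869 4.264672785720904 t 7.4
```

```bash
python3 -m creep '[-0.15,0,0.02,0,0,0,1, -0.15,0,0,0,0,0,1, -0.15,0,0,0,0,0,1, -0.15,0,0,0,0,0,1, 0,0,0,0,0,0,1]' >/dev/null
python3 plan.py -7 0 109 4|tail -1
python3 -m creep '[-0.15,0,0.01,0,0,0,1, -0.15,0,0,0,0,0,1, -0.15,0,0,0,0,0,1, -0.1,0,0,0,0,0,1, 0,0,0,0,0,0,1]' >/dev/null
python3 plan.py -7 0 109 4|tail -1
```

```text
TCP now in cap frame [  4.2   0.8 107.3] Fcap [-0.4 -2.8  9.7] gap 0.2081970666590604 4.667255800450221 t 7.8167
TCP now in cap frame [  9.    0.7 107.2] Fcap [-12.3  -1.1  22.4] gap 0.06854998439957831 11.189271323382854 t 8.2333
```

The slide hit its stop, with 12 N of back force. I'll lift straight off, open, centre and check.

```bash
python3 -m creep '[0,0,-0.1,0,0,0,1, 0,0,-0.2,0,0,0,1, 0,0,-0.7,0,0,0,1, 0,0,-1.0,0,0,0,1, 0,0,-1,0,0,0,0.5]' 
python3 plan.py 0 0 125 5
python3 - <<'E'
from h import *
save('side','s2'); save('top','t2')
for c in('side','top'):
    for t in('slide_top','tub_neck','cap'):
        m=mark_of(t,c); print(c,t,[(np.round(a['location'],1).tolist(),round(a['score'],2)) for a in m[:2]])
p=(518.6,66.3,-.103)
for x in(-6.5,6.5): print(pose(*p,[x,0,36])[0].round(1))
a=cv2.imread('pics/s2.png')[195:255,285:355];b=cv2.imread('pics/t2.png')[200:270,335:415]
cv2.imwrite('pics/s2c.png',np.hstack([cv2.resize(a,(400,343)),cv2.resize(b,(400,343))]))
E
```

```text
time_s: 8.65
position: [439.9, 75.0, 208.7]
tool_rot: [0.049, 0.965, -0.015, 0.258]
ft_force: [-0.3, -0.7, -0.4]
finger_gap: 10.8
grip_force: 0.0
target [438.5  74.6 195.3] row [0.1575, -0.01, 0.2188, -0.0004, -0.0003, 0.0004]
end [438.5  74.6 195.3] minrad 445.0 minz 195.0 q [ 0.87 -0.83 -0.95  0.46 -1.18 -2.67] F [-0.3 -0.7 -0.4]
TCP now in cap frame [  7.9   0.5 135.9] Fcap [-0.4 -0.7 -0.2] gap 10.796488511316294 0.0 t 8.65
side slide_top [([491.8, 69.0, 120.1], 0.6), ([505.4, 66.7, 82.8], 0.17)]
side tub_neck [([506.8, 64.9, 87.1], 0.79)]
side cap [([506.6, 66.5, 88.3], 0.59)]
top slide_top [([487.0, 68.4, 116.4], 0.58)]
top tub_neck [([501.8, 63.4, 88.9], 0.7)]
top cap [([502.3, 67.1, 86.8], 0.57)]
[477.2  70.6 114.9]
[488.4  69.4 121.4]
```

View pics/s2c.png

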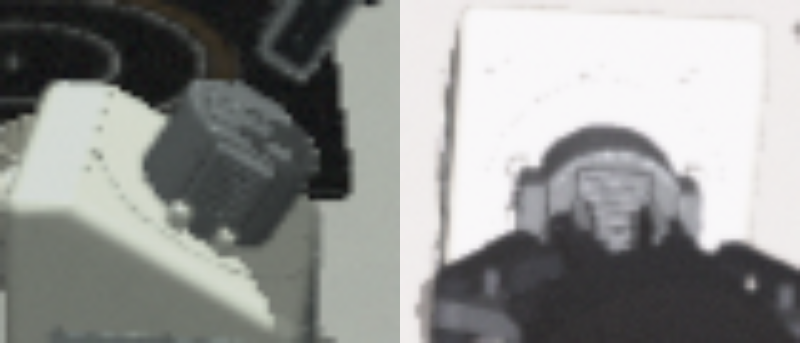

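The slide is now at the upper end. The marks average about 3 mm farther in x and 1–2 mm lower in y than my fit, and the touch height, 1.7 mm low along the axis, agrees. I'll shift the model by (+3, -1.2) mm and go to the grasp.

```bash
sed -i 's/^P=.*/P=(521.6,65.1,-0.103)/' plan.py; python3 plan.py 0 0 120 5
```

```text
target [444.   73.1 190.9] row [0.1037, -0.0289, 0.3345, -0.0004, -0.0003, 0.0004]
end [444.   73.1 190.9] minrad 447.0 minz 191.0 q [ 0.87 -0.82 -0.95  0.46 -1.18 -2.67] F [-0.3  1.   0. ]
TCP now in cap frame [  5.2   1.5 136.7] Fcap [-0.3  0.9  0.2] gap 42.70512302291047 0.0 t 9.05
```

```bash
python3 -m creep '[0.104,-0.029,0,0,0,0,0, 0.104,-0.029,0,0,0,0,0, 0.104,-0.029,0,0,0,0,0, 0.104,-0.029,0.3,0,0,0,0, 0.104,-0.029,0.3,0,0,0,0]'
python3 plan.py 0 0 79 5
```

```text
time_s: 9.47
position: [438.7, 73.9, 200.8]
tool_rot: [0.049, 0.965, -0.014, 0.258]
ft_force: [-0.8, -0.8, 0.1]
finger_gap: 85.4
grip_force: 0.0
target [464.4  71.  155.4] row [0.0056, -0.0046, 1.044, -0.0002, -0.0001, 0.0004]
end [464.4  71.  155.4] minrad 450.0 minz 155.0 q [ 0.87 -0.83 -0.97  0.47 -1.17 -2.67] F [-0.8 -0.8  0.1]
TCP now in cap frame [  0.3   0.3 131.2] Fcap [-0.5 -0.9  0.5] gap 85.43293317340054 0.0 t 9.4667
```

```bash
python3 -m creep '[0.005,-0.005,1.1,0,0,0,0, 0.005,-0.005,1.1,0,0,0,0, 0.005,-0.005,1.1,0,0,0,0, 0,0,1.1,0,0,0,0, 0,0,0.6,0,0,0,0]'
python3 -m creep '[0,0,0,0,0,0,0.2,0,0,0,0,0,0,0.2,0,0,0,0,0,0,0.22,0,0,0,0,0,0,0.22,0,0,0,0,0,0,0.22]' 40
python3 plan.py 0 0 81 5
```

```text
time_s: 9.88
position: [463.4, 70.6, 155.8]
tool_rot: [0.049, 0.965, -0.015, 0.257]
ft_force: [0.1, -0.6, -0.4]
finger_gap: 85.4
grip_force: 0.0
time_s: 10.3
position: [463.3, 70.9, 157.9]
tool_rot: [0.049, 0.965, -0.014, 0.258]
ft_force: [0.3, -2.7, -0.1]
finger_gap: 66.7
grip_force: 1.5
target [463.4  71.1 157.1] row [0.0059, 0.0042, 0.0148, -0.0003, -0.0001, 0.0004]
end [463.4  71.1 157.1] minrad 469.0 minz 157.0 q [ 0.8  -0.73 -0.99  0.48 -1.02 -2.67] F [ 0.3 -2.7 -0.1]
TCP now in cap frame [ 0.3 -0.2 81.7] Fcap [ 0.4 -2.7 -0.4] gap 66.74163477578286 1.549879051744938 t 10.3
```

```bash
python3 -m creep '[0,-0.03,0,0,0,0,0.24,0,0,0,0,0,0,0.27,0,0,0,0,0,0,0.3,0,0,0,0,0,0,0.3,0,0,0,0,0,0,0.3]' 40
python3 plan.py 0 0 81 5|tail -1
```

```text
time_s: 10.72
position: [463.4, 71.1, 158.8]
tool_rot: [0.049, 0.965, -0.014, 0.259]
ft_force: [-9.1, 0.4, 5.3]
finger_gap: 59.6
grip_force: 8.1
TCP now in cap frame [ 0.8  0.  82.4] Fcap [-5.2 -0.5  9.1] gap 59.60242529421965 8.055076134041883 t 10.7167
```

```bash
python3 -m creep '[0,0,-0.08,0,0,0,0.34,0,0,-0.08,0,0,0,0.38,0,0,0,0,0,0,0.42,0,0,0,0,0,0,0.45,0,0,0,0,0,0,0.45]' 40
python3 plan.py 0 0 81 5|tail -1
```

```text
time_s: 11.13
position: [462.6, 70.8, 160.2]
tool_rot: [0.049, 0.965, -0.014, 0.259]
ft_force: [-8.2, -3.3, 6.4]
finger_gap: 52.3
grip_force: 40.9
TCP now in cap frame [ 0.9 -0.4 84. ] Fcap [-3.6 -4.1  9.5] gap 52.32966485046704 40.908826142549515 t 11.1333
```

Tabs are fully in (gap 52, grip 41 N). I'll relieve the residual load and start turning.

```bash
python3 -m creep '[0.02,-0.03,-0.06,0,0,0,0.6,0,0,0,0,0,-0.05,0.6,0,0,0,0,0,-0.1,0.6,0,0,0,0,0,-0.1,0.6,0,0,0,0,0,0,0.6]' 40
python3 plan.py 0 0 81 5|tail -2; python3 -c "
from h import *
o=get_obs();print(o['wrist_torque'])"
```

```text
time_s: 11.55
position: [462.3, 71.0, 160.2]
tool_rot: [-0.074, 0.963, -0.046, 0.255]
ft_force: [-1.4, -0.9, 2.2]
finger_gap: 53.0
grip_force: 44.5
end [463.4  71.1 157.1] minrad 468.0 minz 157.0 q [ 0.8  -0.74 -0.99  0.48 -1.02 -2.41] F [-1.4 -0.9  2.2]
TCP now in cap frame [ 0.6 -0.3 84.2] Fcap [-0.  -1.   2.5] gap 52.953938209125624 44.52612896449864 t 11.55
[-0.11912677  1.15452733 -0.05564906]
```

```bash
python3 -m creep '[0,0,0,0,0,-0.106,0.6,0,0,0,0,0,-0.106,0.6,0,0,0,0,0,-0.106,0.6,0,0,0,0,0,-0.106,0.6,0,0,0,0,0,-0.106,0.6]' 40
python3 plan.py 0 0 81 5|tail -1
python3 -m creep '[0,0,0,0,0,-0.106,0.6,0,0,0,0,0,-0.106,0.6,0,0,0,0,0,-0.106,0.6,0,0,0,0,0,-0.106,0.6,0,0,0,0,0,-0.106,0.6]' 40
python3 plan.py 0 0 84 5 -75
```

```text
time_s: 11.97
position: [462.3, 71.2, 160.2]
tool_rot: [-0.322, 0.91, -0.111, 0.234]
ft_force: [-3.8, 1.2, 4.5]
finger_gap: 52.4
grip_force: 45.0
TCP now in cap frame [ 0.5 -0.  84.2] Fcap [-1.1  0.8  5.9] gap 52.43143753858255 45.01010683597997 t 11.9667
time_s: 12.38
position: [462.2, 71.5, 160.1]
tool_rot: [-0.55, 0.794, -0.168, 0.197]
ft_force: [-6.2, 3.7, 3.4]
finger_gap: 52.2
grip_force: 46.2
target [461.9  71.3 159.7] row [0.0079, 0.0069, 0.003, 0.0001, 0.0003, 0.0009]
end [461.9  71.3 159.7] minrad 467.0 minz 160.0 q [ 0.8  -0.74 -0.99  0.48 -1.02 -1.35] F [-6.2  3.7  3.4]
TCP now in cap frame [ 0.4  0.3 84.2] Fcap [-3.9  3.   6.2] gap 52.19203391181949 46.2496308144182 t 12.3833
```

```bash
python3 -m creep '[0,0,-0.1,0,0,0,0.6,0,0,-0.2,0,0,0,0.6,0,0,-0.2,0,0,0,0.6,0,0,-0.2,0,0,0,0.6,0,0,0,0,0,0,0.6]' 40
python3 plan.py 0 0 84 5 -75|tail -1
```

```text
time_s: 12.8
position: [458.4, 71.0, 165.6]
tool_rot: [-0.548, 0.795, -0.168, 0.196]
ft_force: [0.2, -0.6, -2.2]
finger_gap: 52.1
grip_force: 43.5
TCP now in cap frame [-0.1 -0.6 90.8] Fcap [-0.9 -0.6 -2.1] gap 52.09304722515345 43.50418117828667 t 12.8
```

Free: the only load is the cap's 2.2 N weight. I'll lift clear and look.

```bash
python3 -m creep '[0,0,-0.7,0,0,0,0.6,0,0,-0.9,0,0,0,0.6,0,0,-1,0,0,0,0.6,0,0,-1.5,0,0,0,0.6,0,0,-1.5,0,0,0,0.6]'
python3 plan.py 0 0 84 5 -75|tail -1
python3 - <<'E'
from h import *
save('side','s3'); save('top','t3')
a=cv2.imread('pics/s3.png')[120:300,230:410];b=cv2.imread('pics/t3.png')[150:330,290:470]
cv2.imwrite('pics/s3c.png',np.hstack([cv2.resize(a,(400,400)),cv2.resize(b,(400,400))]))
E
```

```text
time_s: 13.22
position: [430.1, 73.4, 213.5]
tool_rot: [-0.548, 0.796, -0.168, 0.195]
ft_force: [-0.2, 0.9, -2.1]
finger_gap: 52.4
grip_force: 46.5
TCP now in cap frame [ -0.7  -1.2 146.5] Fcap [-1.3  0.9 -1.7] gap 52.39634359631297 46.524433814920485 t 13.2167
```

View pics/s3c.png

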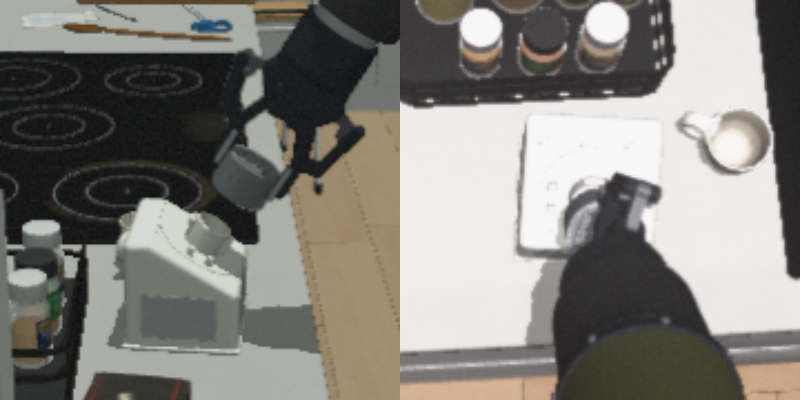

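The cap is off: the bare neck shows at crop (210,235) and the cap is held at (248,175). The tub hasn't moved. Next I'll plan the move to the free worktop left of the tub, with the tool vertical.

```bash
cat > plan2.py <<'E'
from h import *
import sys
p=np.array(list(map(float,sys.argv[1:4]))); n=int(sys.argv[4])
o=get_obs(); A=R.from_quat(o['tool_rot']); z=A.apply([0,0,1])
ax=np.cross(z,[0,0,-1]); s=np.linalg.norm(ax); ang=np.arctan2(s,-z[2])
Rt=R.from_rotvec(ax/max(s,1e-9)*ang)*A
r=row(o,p,Rt,n); print('row',r,'tilt',np.degrees(ang).round(2),'tooly',Rt.apply([0,1,0]).round(2),'pos',np.round(o['position'],1))
t=np.array(o['position']);w=[]
for k in range(n):
    t=t+A.apply(np.array(r[:3])*10); A=A*R.from_rotvec(r[3:]); w.append(t)
print(np.round(w[::3]).tolist(),np.round(w[-1]),'q',np.round(o['q'],2),'F',np.round(o['ft_force'],1),o['finger_gap'],o['time_s'])
E
python3 plan2.py 470 215 150 15
```

```text
row [-0.9361, 0.2112, 0.4754, -0.0338, 0.0091, -0.0] tilt 30.08 tooly [-0.93  0.35 -0.  ] pos [430.7  74.4 216.2]
[[434.0, 84.0, 212.0], [445.0, 112.0, 200.0], [453.0, 140.0, 187.0], [461.0, 168.0, 173.0], [467.0, 196.0, 159.0]] [470. 215. 150.] q [ 0.9  -0.87 -0.95  0.47 -1.22 -1.37] F [ 0.2  0.3 -1.7] 52.38908597409954 13.3167
```

```bash
python3 plan2.py 470 215 195 15
```

```text
row [-0.9579, 0.1302, 0.1838, -0.0338, 0.0091, -0.0] tilt 30.08 tooly [-0.93  0.35 -0.  ] pos [430.7  74.4 216.2]
[[434.0, 84.0, 215.0], [442.0, 112.0, 212.0], [450.0, 140.0, 208.0], [458.0, 168.0, 203.0], [465.0, 196.0, 199.0]] [470. 215. 195.] q [ 0.9  -0.87 -0.95  0.47 -1.22 -1.37] F [ 0.2  0.3 -1.7] 52.38908597409954 13.3167
```

```bash
python3 -m creep '[-0.958,0.13,0.184,-0.0338,0.0091,0,0.6,-0.958,0.13,0.184,-0.0338,0.0091,0,0.6,-0.958,0.13,0.184,-0.0338,0.0091,0,0.6,-0.958,0.13,0.184,-0.0338,0.0091,0,0.6,-0.958,0.13,0.184,-0.0338,0.0091,0,0.6]'|head -2
python3 -m creep '[-0.958,0.13,0.184,-0.0338,0.0091,0,0.6,-0.958,0.13,0.184,-0.0338,0.0091,0,0.6,-0.958,0.13,0.184,-0.0338,0.0091,0,0.6,-0.958,0.13,0.184,-0.0338,0.0091,0,0.6,-0.958,0.13,0.184,-0.0338,0.0091,0,0.6]'|head -2
python3 -m creep '[-0.958,0.13,0.184,-0.0338,0.0091,0,0.6,-0.958,0.13,0.184,-0.0338,0.0091,0,0.6,-0.958,0.13,0.184,-0.0338,0.0091,0,0.6,-0.958,0.13,0.184,-0.0338,0.0091,0,0.6,-0.958,0.13,0.184,-0.0338,0.0091,0,0.6]'|head -2
python3 plan2.py 470 215 95 10
```

```text
time_s: 13.73
position: [445.1, 120.9, 206.7]
time_s: 14.15
position: [458.4, 167.7, 199.3]
time_s: 14.57
position: [470.3, 214.6, 190.6]
row [-0.0054, 0.0018, 0.9555, 0.0004, -0.0006, 0.0] tilt 0.41 tooly [-0.93  0.36 -0.  ] pos [470.3 214.6 190.6]
[[470.0, 215.0, 181.0], [470.0, 215.0, 152.0], [470.0, 215.0, 124.0], [470.0, 215.0, 95.0]] [470. 215.  95.] q [ 0.82 -0.16 -0.31 -0.   -1.43 -1.18] F [ 0.4  0.8 -1.7] 52.304178679775 14.5667
```

```bash
python3 -m creep '[0,0,0.95,0.0004,-0.0006,0,0.6,0,0,0.95,0.0004,-0.0006,0,0.6,0,0,0.95,0.0004,-0.0006,0,0.6,0,0,0.95,0.0004,-0.0006,0,0.6,0,0,0.95,0.0004,-0.0006,0,0.6]'|head -2
python3 -m creep '[0,0,0.95,0.0004,-0.0006,0,0.6,0,0,0.95,0.0004,-0.0006,0,0.6,0,0,0.95,0.0004,-0.0006,0,0.6,0,0,0.95,0.0004,-0.0006,0,0.6,0,0,0.95,0.0004,-0.0006,0,0.6]'|head -2
python3 plan2.py 470 215 86 5
python3 - <<'E'
from h import *
save('side','s4')
u=proj([[470,215,40]],'side')[0].astype(int); print(u)
a=cv2.imread('pics/s4.png')[u[1]-70:u[1]+50,u[0]-60:u[0]+60]
cv2.imwrite('pics/s4c.png',cv2.resize(a,(480,480)))
E
```

```text
time_s: 14.98
position: [469.6, 213.8, 143.2]
time_s: 15.4
position: [470.1, 214.4, 96.4]
row [-0.0108, 0.0062, 0.2074, -0.0005, 0.0005, -0.0] tilt 0.21 tooly [-0.93  0.36 -0.  ] pos [470.1 214.4  96.4]
[[470.0, 215.0, 94.0], [470.0, 215.0, 88.0]] [470. 215.  86.] q [ 0.82 -0.11 -0.45  0.   -1.23 -1.18] F [ 1.4  0.1 -2.4] 52.4996590791816 15.4
[338 283]
```

View pics/s4c.png

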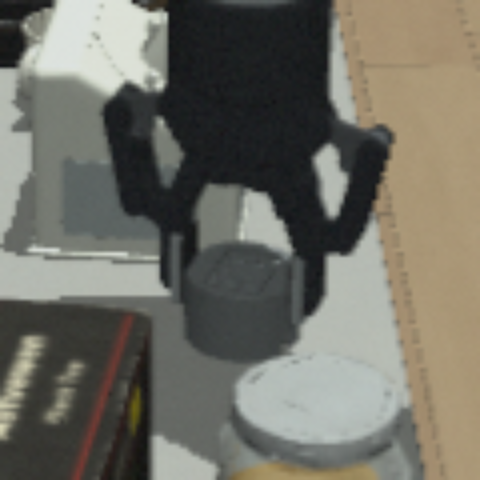

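The cap is held level at crop (242,300), just above the worktop, with the jar well in front. I'll lower it until it touches.

```bash
python3 -m creep '[0,0,0.3,0,0,0,0.6,0,0,0.3,0,0,0,0.6,0,0,0.2,0,0,0,0.6,0,0,0.1,0,0,0,0.6,0,0,0,0,0,0,0.6]'|sed -n '2p;4p'
python3 -m creep '[0,0,0.1,0,0,0,0.6,0,0,0.05,0,0,0,0.6,0,0,0,0,0,0,0.6,0,0,0,0,0,0,0.6,0,0,0,0,0,0,0.6]'|sed -n '2p;4p'
```

```text
position: [470.2, 214.4, 88.3]
ft_force: [-0.1, 0.1, -1.9]
position: [470.2, 214.4, 86.9]
ft_force: [0.0, -0.1, -2.2]
```

```bash
for a in 1; do python3 -m creep '[0,0,0.05,0,0,0,0.6,0,0,0.05,0,0,0,0.6,0,0,0,0,0,0,0.6,0,0,0,0,0,0,0.6,0,0,0,0,0,0,0.6]'|sed -n '2p;4p'
python3 -m creep '[0,0,0.05,0,0,0,0.6,0,0,0.05,0,0,0,0.6,0,0,0,0,0,0,0.6,0,0,0,0,0,0,0.6,0,0,0,0,0,0,0.6]'|sed -n '2p;4p'
python3 -m creep '[0,0,0.05,0,0,0,0.6,0,0,0.0,0,0,0,0.6,0,0,0,0,0,0,0.6,0,0,0,0,0,0,0.6,0,0,0,0,0,0,0.6]'|sed -n '2p;4p'; done
```

```text
position: [470.1, 214.4, 85.7]
ft_force: [0.6, 0.0, -1.9]
position: [470.2, 214.4, 84.8]
ft_force: [0.3, 0.3, -2.1]
position: [470.1, 214.4, 84.2]
ft_force: [1.0, -0.6, -2.7]
```

```bash
python3 -m creep '[0,0,0.05,0,0,0,0.6,0,0,0.0,0,0,0,0.6,0,0,0,0,0,0,0.6,0,0,0,0,0,0,0.6,0,0,0,0,0,0,0.6]'|sed -n '2p;4p'
python3 -m creep '[0,0,0.05,0,0,0,0.6,0,0,0.0,0,0,0,0.6,0,0,0,0,0,0,0.6,0,0,0,0,0,0,0.6,0,0,0,0,0,0,0.6]'|sed -n '2p;4p'
python3 -m creep '[0,0,0.05,0,0,0,0.6,0,0,0.0,0,0,0,0.6,0,0,0,0,0,0,0.6,0,0,0,0,0,0,0.6,0,0,0,0,0,0,0.6]'|sed -n '2p;4p'
```

```text
position: [470.2, 214.4, 84.1]
ft_force: [-2.7, -0.3, 2.6]
position: [470.2, 214.5, 84.1]
ft_force: [-3.3, -1.9, 5.3]
position: [470.2, 214.5, 84.0]
ft_force: [-5.8, -1.5, 9.2]
```

Landed, with the worktop taking 9 N. I'll open gently, lowering slightly to follow the pads' backward swing so the tabs' springs don't lift the cap.

```bash
python3 -m creep '[0,0,0,0,0,0,0.36,0,0,0.06,0,0,0,0.32,0,0,0.06,0,0,0,0.28,0,0,0.06,0,0,0,0.24,0,0,0.06,0,0,0,0.2]' 20
python3 -m creep '[0,0,0,0,0,0,0.1,0,0,0,0,0,0,0,0,0,0,0,0,0,0,0,0,0,0,0,0,0,0,0,0,0,0,0,0]'
```

```text
time_s: 19.2
position: [470.2, 214.3, 80.1]
tool_rot: [-0.568, 0.823, -0.0, 0.002]
ft_force: [0.4, -0.2, -0.5]
finger_gap: 68.0
grip_force: 0.0
time_s: 19.62
position: [470.2, 214.4, 80.4]
tool_rot: [-0.568, 0.823, -0.0, 0.002]
ft_force: [-0.1, 0.6, 0.8]
finger_gap: 85.2
grip_force: 0.0
```

Released with no load. I'll retreat straight up and check.

```bash
python3 -m creep '[0,0,-0.5,0,0,0,0,0,0,-1.5,0,0,0,0,0,0,-2.5,0,0,0,0,0,0,-3,0,0,0,0,0,0,-3,0,0,0,0]'
python3 -m creep '[0,0,-3,0,0,0,0,0,0,-2,0,0,0,0,0,0,0,0,0,0,0,0,0,0,0,0,0,0,0,0,0,0,0,0,0]'
python3 - <<'E'
from h import *
save('side','s5'); save('top','t5')
for c in('side','top'):
  for t in('tub','cap'): print(c,t,[(np.round(a['location'],1).tolist(),round(a['score'],2)) for a in mark_of(t,c)[:2]])
a=cv2.imread('pics/s5.png')[190:390,240:400];b=cv2.imread('pics/t5.png')[130:330,240:440]
cv2.imwrite('pics/s5c.png',np.hstack([cv2.resize(a,(380,475)),cv2.resize(b,(420,475))]))
E
```

```text
time_s: 20.03
position: [469.6, 213.9, 186.6]
tool_rot: [-0.568, 0.823, -0.001, 0.001]
ft_force: [0.6, 1.5, 0.3]
finger_gap: 85.6
grip_force: 0.0
time_s: 20.45
position: [469.4, 214.2, 234.8]
tool_rot: [-0.568, 0.823, -0.0, 0.001]
ft_force: [0.2, 0.4, -0.7]
finger_gap: 85.7
grip_force: 0.0
side tub [([518.6, 67.7, 1.5], 0.62)]
side cap [([471.0, 215.7, -2.3], 0.56)]
top tub [([522.2, 62.1, -0.6], 0.56)]
top cap [([468.7, 213.6, 2.7], 0.81)]
```

View pics/s5c.png

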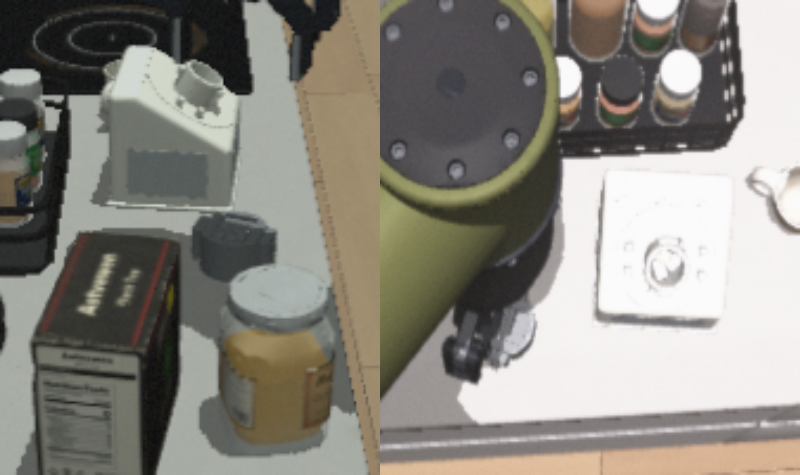

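The cap stands upright on the worktop at side crop (235,245). The open tub hasn't moved, the other things are untouched, and the gripper is clear.

```bash
python3 -c "
from bench import hand_in; print(hand_in())"
```

```text
the job is handed in; nothing more can be done
None
```

I handed the job in at about 21 s: slide pushed to its stop, tabs squeezed and held, and cap turned 75° and lifted off; it now stands upright beside the tub, which is where it was, with nothing else touched (the judge's verdict was not shown).

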